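# Clear the hotplate, put the beaker on it and switch it to three

## Task

Clear the aluminium vial block off the hotplate and set it down flat in the middle of the red pad in the grey tray, then stand the steel beaker upright in the middle of the hot plate. Only then turn the black dial clockwise to its third click from the off stop (the long green mark) and let go. Set both things down gently without dropping them, never tip the beaker over, and do not knock or shift the other things on the bench.

Things in the scene. Friction and masses are not known exactly. Their poses are not given: they have to be found in the camera images.
- hotplate: White hotplate, fixed, 280 long (its x) x 170 wide (its y). Origin under its centre on the bench; its +x points from the console (robot side) to the plate. The console surface at the robot end is 60 mm above the bench, the housing under the plate 78 mm, the plate's top 90 mm. The dial's vertical axis stands on the console at x -85, y 0 mm. Seven marks round the dial: red = off stop, long green = third click.
- plate_top (a point): Centre of the top face of the round steel plate (144 mm diameter), 90 mm above the bench, at x +60 mm in the hotplate's frame. Here the beaker must stand.
- dial_grip (a point): Point on the dial's vertical axis, 90 mm above the bench, at which to grip it. The dial is a 66 mm black disc (top 12 mm over the console) carrying an upright black grip bar 60 long, 13 thick, from 72 to 102 mm above the bench, with a white stripe on its pointer half.
- dial (a joint): Turn of the dial in rad, clockwise from above, 0 = off stop, range 0 to 2.52. It has a sprung detent every 0.42 rad (clicks 1 to 6; third click = 1.26) which pulls it to the nearest click when let go, with under 0.2 N m. It starts at off, click 1 or click 2. The pointer's direction in the hotplate's frame is 1.26 minus this value, anticlockwise from the hotplate's +x (so click 3 points straight at the plate); the grip bar lies along that direction.
- block: The obstacle: aluminium vial block 96 (its x) x 60 (its y) x 42 mm high, about 0.55 kg, loose on the hot plate at any yaw. Origin at the centre of its underside. A red lifting bar, 78 long along the block's x, 14 thick, stands over its middle from 70 to 86 mm above its underside, on two posts 31 mm either side of the middle; the 28 mm gap under the bar is free.
- block_bar (a point): Middle of the block's red lifting bar, 78 mm above the block's underside.
- beaker: Steel beaker, loose, 56 mm outside diameter, 85 mm high, wall 3 mm, orange band near its foot, about 0.16 kg. Origin at the centre of its underside. It stands on the blue mat (3 mm thick) between the jar and the rack.
- mat: Thin blue mat, fixed, 230 (its x) x 130 x 3 mm, origin under its centre. Along its x stand the jar (-x side), the beaker (middle) and the rack (+x side).
- tray: Grey plastic tray, fixed, 240 (its x) x 150 mm, rim 25 mm above the bench, walls 4 mm, floor 4 mm. Origin under its centre. One end holds the red pad, the other the tray jar.
- pad: Red pad 104 x 104 x 5 mm fixed on the tray floor, sides parallel to the tray's. Origin at the centre of its underside (4 mm above the bench; its top is 9 mm above). Here the block must stand.
- trayjar: Bystander: jar with white cap, 60 mm diameter, 80 high, in the end of the tray opposite the pad (116 mm from the pad's centre). Origin under its centre.
- jar: Bystander: amber jar with green cap, 48 mm diameter, 80 high, beside the beaker on the mat, its centre 67 to 95 mm from the beaker's. Origin under its centre.
- rack: Bystander: blue test tube rack 40 (its x) x 110 (its y) mm, 80 high with its tubes, beside the beaker on the other side, its centre 60 to 86 mm from the beaker's. Origin under its centre.
- washbottle: Bystander: white bottle, 66 mm diameter, 170 high, behind the hotplate on the left. Origin under its centre.
- reagent: Bystander: amber bottle, 70 mm diameter, 150 high, behind the hotplate on the right. Origin under its centre.
- mortar: Bystander: white bowl, 90 mm diameter, 60 high, at the back left. Origin under its centre.

How it is judged:
On the way, in this order (a step that is already met when the one before it is completed fails the run):
1. the vial block is off the hotplate and stands released on the red pad (horizontal distance between block and pad below 0.025 m and z of block in the frame of pad between 0.001 and 0.01 m and angle between block's own z axis and vertical below 0.08 rad and linear speed of block below 0.03 m/s and contact force between the fingers and block below 0.2 N), for 0.2 s.
2. with the dial still below the third click, the beaker stands released in the middle of the hot plate (horizontal distance between beaker and plate_top below 0.025 m and z of beaker in the frame of plate_top between -0.004 and 0.005 m and angle between beaker's own z axis and vertical below 0.08 rad and linear speed of beaker below 0.03 m/s and contact force between the fingers and beaker below 0.2 N and value of joint dial below 1.13 rad), for 0.2 s.
3. the dial is at the third click and let go (value of joint dial between 1.13 and 1.39 rad and contact force between the fingers and hotplate below 0.2 N), for 0.2 s.
At the end, for the whole second after the job is handed in: Block level (0.08 rad) on the red pad within 25 mm of its centre; beaker upright (0.08 rad) on the hot plate within 25 mm of its centre; both at rest; dial at the third click (1.26 rad, within 0.13); all let go; no bystander shifted over 25 mm (all of step 1 and horizontal distance between beaker and plate_top below 0.025 m and z of beaker in the frame of plate_top between -0.004 and 0.005 m and angle between beaker's own z axis and vertical below 0.08 rad and linear speed of beaker below 0.03 m/s and contact force between the fingers and beaker below 0.2 N and value of joint dial between 1.13 and 1.39 rad and velocity of joint dial below 0.1 rad/s); the robot touches nothing.
It fails at once if a bystander was shifted by more than 25 mm or tipped (distance of any of trayjar, jar, rack, washbottle, reagent, mortar from where it was at the start of the episode above 0.025 m or angle between any of trayjar, jar, rack, washbottle, reagent, mortar's own z axis and vertical above 0.4 rad).
It fails at once if the beaker was tipped over (more than 0.8 rad) (angle between beaker's own z axis and vertical above 0.8 rad).
It fails at once if the block or the beaker was dropped (moving faster than 0.6 m/s while not touched by the fingers) ((linear speed of block above 0.6 m/s and contact force between the fingers and block below 0.1 N) or (linear speed of beaker above 0.6 m/s and contact force between the fingers and beaker below 0.1 N)).
It also fails if it takes over 67 s, if anything falls off the work surface, if the arm or the gripper's body presses on something with over 40 N, if the wrist force passes 120 N, or if a joint passes its speed limit or range.

## Robot

A 6-joint arm with a two-finger parallel gripper is mounted at the origin on the work surface. World frame = base frame: x ahead of the robot, y to its left, z up, the work surface at z = 0. Lengths are in m, angles in rad, forces in N, time in s.
With the tool pointing down it reaches from about 0.35 to 1 m from the base axis. Payload 7.1 kg.
Tool frame: the origin (TCP) lies at the very end of the fingers, on their centre line; the grasp point (between the pads) lies r.grip_point_offset behind it (r.grip_point_offset is the distance from the TCP to the grasp point, in m); z points along the fingers, y is the line along which they close (so a half turn about z gives the same grasp; the last joint's range is limited). The gripper opens to 85 mm and grips with 20 to 120 N. Pads are 22 mm wide; open, the fingers measure 114 mm over their backs; the gripper's body (76 mm by 85 mm) begins 54 mm behind the grasp point. The pads swing forward as they close: fully open they stand 13 mm farther back than shut.
Start: joints at [1.289, 0.423, 1.63, -0, 1.089, -0.019], TCP at [0.162, 0.604, 0.231] pointing down, gripper open.
Joint ranges: [-3, 3], [-0.9, 2.11], [0.09, 2.58], [-1.31, 4.45], [0.11, 2.69], [-2.54, 2.54]. Speed limits (rad/s): [2.39, 2.39, 3.01, 3.14, 3.14, 3.14].

## Interface

Orientations are given as a unit quaternion [x, y, z, w].
In Python, from plant import r, get_image, camera_params gives the robot as it stands.
- The arm moves only by the tool drive_tool, never from a script. Its argument "moves" is one flat list of numbers, 7 for each row, row after row: the opening, from -1 (shut) to 1 (fully open), so that 0 is half open, then the shift along the tool's x, y, z in cm, then the turn, a rotation vector about the tool's x, y, z in rad. A call has 1 to 5 rows; each row is the pose to reach, as a shift and turn from the pose commanded when the call began, along the tool's axes at that moment; what a row does not reach only later rows make up. A row lasts 1/12 s, in which the tool goes at most 41.7 mm and 7.16 degrees, less where a joint would pass 70% of its speed; a pose out of reach is approached as far as the arm can. A call with a gripper value outside its range is refused whole. The fingers move at their own pace and stop on an object; "force" is the grip in N (left out, the last holds). Time passes only in rows, so rows that repeat a pose let the fingers close. It gives the time, the measured TCP pose, the force, the opening and the grip force at its end, in the units of the state.
- r.read_state(): the state, without advancing time (a new reading comes with each control period).
- get_image(name): name is "side" or "top" or "wrist"; returns the picture (480x640x3 uint8, red, green, blue); there is no depth.
- camera_params(name): a dict with "mtx" (3x3 intrinsics, pixels), "view" (4x4, takes a point from world to camera coordinates); the wrist camera has in their place "tool_from_camera" (4x4, takes a point from camera to tool coordinates, whose origin is the TCP and whose axes are the flange's). Camera axes: x right, y down, z forward; pixel columns grow to the right and rows downward; lengths in m; the calibration is good to about 2 mm. A picture is of the moment at which its call begins: read the wrist's pose just before it. camera_params takes no time and is no camera call.
- r.hand_in(): hands the job in; it is judged then, once.
The state is a dict: "time_s": time; "q": joint angles; "joint_vel": joint speeds; "tau": joint torques, N m; "eef_pos": TCP position; "ee_rot": TCP orientation; "ft_force": force on the tool from outside, world axes, zero at the start; "ft_torque": the same for the moment, N m; "finger_gap": finger opening in m; "grasp_force": force on a finger pad.
Only numpy, scipy, OpenCV 4.12 (cv2) and the standard library are available. Lean on these libraries where they do the work, as an engineer would, in place of code of your own. Each camera call takes 0.05 s, during which the arm holds its last target. There are 200 camera calls.

## Working session

There is one attempt and no reset: what is moved stays moved. The work goes in short steps, Python scripts to look and compute and a tool call to move; the robot and the scene stay as the last step left them, time stands still between calls to the robot, and variables do not carry over. Pictures are saved under pics/ and viewed, at most 10 in all, crops included, and the job is handed in when it is done.

Besides the shell and the picture viewer there is one more tool, called after "Call:" in YAML: its name, and indented under it one key for each argument. drive_tool: Moves the arm, as the interface text tells. Its arguments: {"type":"object","properties":{"moves":{"type":"array"},"force":{"type":"number"}},"required":["moves"]}

```bash
mkdir -p pics; ls; python3 - <<'E'
from plant import r,get_image,camera_params
import cv2,numpy as np
for n in ("top","side"):
    im=get_image(n); cv2.imwrite(f"pics/{n}0.png",im[:,:,::-1])
    p=camera_params(n); print(n,np.round(p["mtx"],1).tolist(),np.round(p["view"],4).tolist())
print(np.round(camera_params("wrist")["tool_from_camera"],4).tolist())
s=r.read_state();print(s,r.grip_point_offset)
E
```

```text
pics
top [[459.8, 0.0, 306.8], [0.0, 459.8, 237.4], [0.0, 0.0, 1.0]] [[-0.0285, -0.9996, -0.0078, 0.0366], [-0.9972, 0.029, -0.0688, 0.5985], [0.069, 0.0059, -0.9976, 0.9567], [0.0, 0.0, 0.0, 1.0]]
side [[483.1, 0.0, 316.2], [0.0, 483.1, 242.8], [0.0, 0.0, 1.0]] [[-0.9754, -0.22, 0.0128, 0.5531], [-0.1362, 0.5562, -0.8198, 0.1713], [0.1733, -0.8014, -0.5725, 0.8874], [0.0, 0.0, 0.0, 1.0]]
[[-0.0004, -0.962, -0.2732, 0.0692], [1.0, -0.0005, 0.0001, -0.0], [-0.0003, -0.2732, 0.962, -0.142], [0.0, 0.0, 0.0, 1.0]]
{'time_s': 0.1, 'q': array([ 1.28894910e+00,  4.23815952e-01,  1.63060953e+00,  7.42768681e-06,
        1.08859741e+00, -1.89958276e-02]), 'joint_vel': array([-0.00056721, -0.00080523, -0.00171965, -0.00137784,  0.00053019,
       -0.00092903]), 'tau': array([ 4.89840495e-04, -5.58422720e+01, -2.82447016e+01,  4.83600172e-05,
        2.98929466e-03,  3.74242930e-06]), 'eef_pos': array([0.16222979, 0.60306489, 0.23059284]), 'ee_rot': array([ 1.31049358e-01,  9.91375587e-01, -7.06553883e-04, -1.10416545e-04]), 'ft_force': array([-0.04919231,  0.18051277, -0.20371287]), 'ft_torque': array([ 0.00464835, -0.01959445, -0.02747808]), 'grasp_force': 0.0, 'finger_gap': 0.08537325026102814} 0.0187
```

View pics/top0.png

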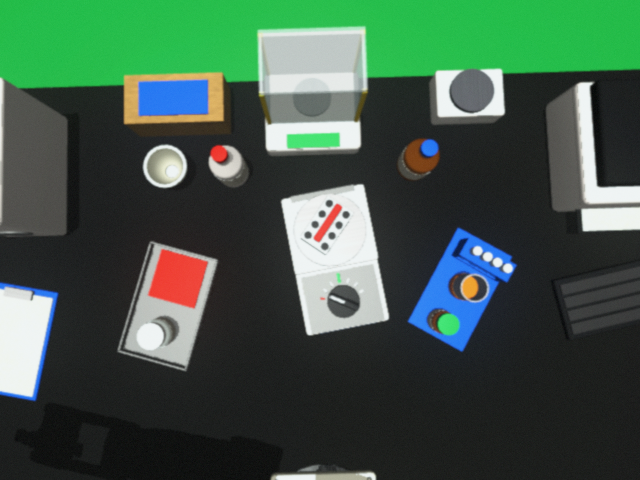

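View pics/side0.png

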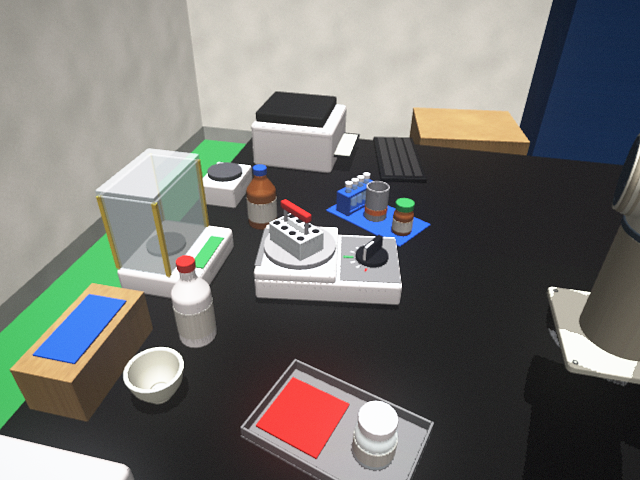

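Top view: the block's red bar is at (327,222), the pad at (180,278), the beaker at (470,287) between the green cap (447,323) and the tubes, and the dial at (343,300) with its stripe pointing left towards the first marks. The side view agrees.

```bash
cat > h.py <<'E'
import numpy as np,cv2
from plant import r,get_image,camera_params
from scipy.spatial.transform import Rotation as R
def cam(n,st=None):
    p=camera_params(n)
    if n!="wrist": return p["mtx"],np.linalg.inv(p["view"])
    T=np.eye(4);T[:3,:3]=R.from_quat(st["ee_rot"]).as_matrix();T[:3,3]=st["eef_pos"]
    return p["mtx"],T@p["tool_from_camera"]
def cast(c,px,z):
    K,T=c;px=np.atleast_2d(np.array(px,float))
    d=np.c_[px,np.ones(len(px))]@np.linalg.inv(K).T@T[:3,:3].T
    o=T[:3,3];return o+d*((z-o[2])/d[:,2])[:,None]
def proj(c,P):
    K,T=c;q=np.c_[np.atleast_2d(P),np.ones(len(np.atleast_2d(P)))]@np.linalg.inv(T).T
    q=q[:,:3]@K.T;return q[:,:2]/q[:,2:]
def tri(c1,p1,c2,p2):
    A=[];b=[]
    for c,p in((c1,p1),(c2,p2)):
        o=c[1][:3,3];d=cast(c,p,0)[0]-o;d/=np.linalg.norm(d);M=np.eye(3)-np.outer(d,d);A.append(M);b.append(M@o)
    return np.linalg.lstsq(np.vstack(A),np.hstack(b),rcond=None)[0]
def blobs(m,win=None,amin=30):
    m=m.astype(np.uint8)
    if win: w=np.zeros_like(m);w[win[1]:win[3],win[0]:win[2]]=1;m=m*w
    cs=cv2.findContours(m,cv2.RETR_EXTERNAL,cv2.CHAIN_APPROX_NONE)[0]
    return sorted([c for c in cs if cv2.contourArea(c)>amin],key=cv2.contourArea,reverse=True)
def cen(c): M=cv2.moments(c);return np.array([M["m10"],M["m01"]])/M["m00"]
E
python3 - <<'E'
from h import *
np.set_printoptions(precision=4,suppress=True)
def load(n):
    im=cv2.imread(f"pics/{n}0.png");return im,cv2.cvtColor(im,cv2.COLOR_BGR2HSV).astype(int)
def red(h): return ((h[...,0]<6)|(h[...,0]>174))&(h[...,1]>150)&(h[...,2]>80)
T=cam("top");S=cam("side")
it,ht=load("top");is_,hs=load("side")
def show(name,c,z,C=T):
    c=c.reshape(-1,2); rect=cv2.minAreaRect((cast(C,c,z)[:,:2]*1000).astype(np.float32))
    print(name,rect[0],rect[1],rect[2])
    b=cv2.boxPoints(rect);print('  angles long', [round(float(np.arctan2(*(b[(i+1)%4]-b[i])[::-1])),3) for i in range(2)],[round(float(np.linalg.norm(b[(i+1)%4]-b[i]))) for i in range(2)])
pad=blobs(red(ht),(140,235,225,315))[0];show("pad top",pad,.009)
bar=blobs(red(ht),(290,190,370,260))[0];show("bar top",bar,.176)
pad2=blobs(red(hs),(250,370,355,460))[0];show("pad side",pad2,.009,S)
bar2=blobs(red(hs),(270,195,320,225))[0]
print("bar tri",tri(T,cen(bar),S,cen(bar2)), "pad tri",tri(T,cen(pad),S,cen(pad2)))
g=blobs((abs(ht[...,0]-65)<15)&(ht[...,1]>100)&(ht[...,2]>80),(425,305,470,345))[0];print("jarcap",cast(T,cen(g),.08+.003),cast(T,cen(g),.0))
white=(ht[...,1]<60)&(ht[...,2]>120)
hp=blobs(white,(270,165,395,345))[0];show("hot @.06",hp,.06);show("hot @.078",hp,.078)
q=cv2.approxPolyDP(cv2.convexHull(hp),6,True).reshape(-1,2);print("hot corners",q.tolist(),cast(T,q,.06)[:,:2].tolist(),cast(T,q,.078)[:,:2].tolist())
blk=(ht[...,2]<75)
d=blobs(blk,(322,275,365,325))[0];print("dial disc",cen(d),cast(T,cen(d),.072),cv2.minEnclosingCircle(d))
st=[c for c in blobs((ht[...,2]>140)&(ht[...,1]<60),(322,285,362,318),5)]
for c in st[:3]: show("stripe",c,.102); print(cen(c),cv2.contourArea(c))
mat=blobs((abs(ht[...,0]-110)<12)&(ht[...,1]>130)&(ht[...,2]>60),(400,220,530,355))[0];show("mat",mat,.003)
cv2.imwrite("pics/c1.png",np.hstack([cv2.resize(it[230:350,405:525],(400,400),interpolation=2),cv2.resize(it[180:340,270:400][:, :],(325,400),interpolation=2)]))
E
```

```text
pad top (520.76904296875, 298.6958312988281) (101.64983367919922, 101.5843505859375) 73.10098266601562
  angles long [-0.295, 1.276] [102, 102]
bar top (614.2319946289062, -19.399311065673828) (10.452987670898438, 74.29168701171875) 54.68892288208008
  angles long [-0.616, 0.955] [74, 10]
pad side (519.8319702148438, 300.07183837890625) (104.29533386230469, 103.70332336425781) 72.98434448242188
  angles long [-0.297, 1.274] [104, 104]
bar tri [ 0.6143 -0.0199  0.1689] pad tri [0.5202 0.3003 0.0035]
jarcap [[ 0.4176 -0.2515  0.083 ]] [[ 0.4072 -0.2756  0.    ]]
hot @.06 (552.9096069335938, -36.622161865234375) (284.4391174316406, 174.30908203125) 9.362295150756836
  angles long [-1.407, 0.163] [174, 284]
hot @.078 (552.5050048828125, -35.65599060058594) (278.9681396484375, 170.95632934570312) 9.36230182647705
  angles long [-1.407, 0.163] [171, 279]
hot corners [[362, 184], [388, 318], [309, 335], [281, 200]] [[0.7031703682852124, -0.09735232136143547], [0.4292020266839536, -0.13960465602050515], [0.3997640271408628, 0.0203455048825662], [0.6749839842546527, 0.06990544159669766]] [[0.
[... 213 characters left out ...]
0611  0.072 ]] ((344.0, 299.5), 15.435449600219727)
stripe (469.4202575683594, -23.16046905517578) (32.711509704589844, 61.314395904541016) 88.41281127929688
  angles long [-0.028, 1.543] [61, 33]
[326.4751 301.3077] 234.0
stripe (468.140380859375, -68.61697387695312) (26.916440963745117, 61.515953063964844) 87.90255737304688
  angles long [-0.037, 1.534] [62, 27]
[357.7442 300.8062] 129.0
stripe (472.8086853027344, -35.370460510253906) (30.32813262939453, 7.065647602081299) 65.2924575805664
  angles long [-0.431, 1.14] [7, 30]
[337.107  299.2263] 40.5
mat (477.2950439453125, -311.86358642578125) (152.57492065429688, 235.56488037109375) 59.35888671875
  angles long [-0.535, 1.036] [236, 153]
```

View pics/c1.png

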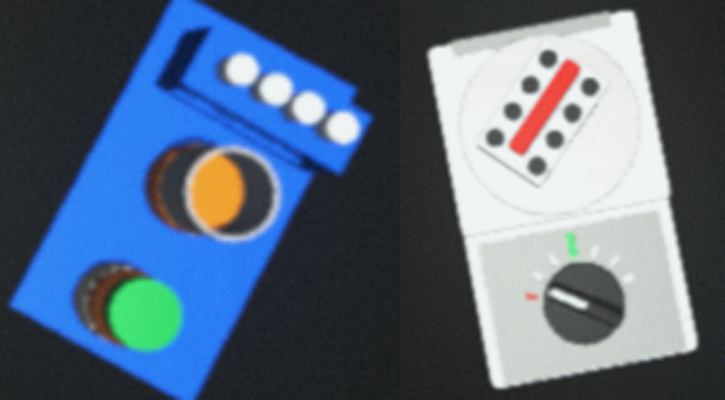

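Crop: the beaker rim is a grey ring centred near px (474.6,288), orange band visible inside the rim view; the dial stripe points left and slightly up, so the dial is at off or click 1, to be settled with the wrist camera later.

```bash
cat >> h.py <<'E'
def go(p,yaw,st=None):
    "shift (cm, tool axes) and turn about tool z to bring TCP to p with tool y at world yaw, pointing down"
    st=st or r.read_state();M=R.from_quat(st["ee_rot"]).as_matrix()
    t=np.array([[np.sin(yaw),np.cos(yaw),0],[-np.cos(yaw),np.sin(yaw),0],[0,0,-1.]])
    print("t",round(st["time_s"],2),"pos",np.round(st["eef_pos"],4),"yaw",round(float(np.arctan2(M[1,1],M[0,1])),3),"gap",round(st["finger_gap"],4),"f",np.round(st["ft_force"],1))
    print("  shift",np.round(M.T@(np.array(p)-st["eef_pos"])*100,2),"turn",np.round(R.from_matrix(M.T@t).as_rotvec(),3))
E
python3 - <<'E'
from h import *
np.set_printoptions(precision=4,suppress=True)
T=cam("top");S=cam("side")
im=cv2.imread("pics/top0.png");h=cv2.cvtColor(im,cv2.COLOR_BGR2HSV).astype(int)
m=(h[...,1]<90)&(h[...,2]>95)
for c in blobs(m,(455,268,495,308),20)[:3]:
    e=cv2.minEnclosingCircle(c);print("rim",cen(c),e,cast(T,e[0],.088))
    w=cast(T,c.reshape(-1,2),.088)[:,:2]*1000;print(cv2.minEnclosingCircle(w.astype(np.float32)))
o=blobs((abs(h[...,0]-15)<8)&(h[...,1]>120)&(h[...,2]>150),(455,268,495,308),20)
for c in o: print("orange",cen(c))
im=cv2.imread("pics/side0.png");hs=cv2.cvtColor(im,cv2.COLOR_BGR2HSV).astype(int)
# predicted positions of plate centre / dial in both views vs seen
m=(h[...,2]<110)
d=blobs(m,(322,278,366,322))[0];e=cv2.minEnclosingCircle(d);print("disc",e,cast(T,e[0],.072),"R mm",)
w=cast(T,d.reshape(-1,2),.072)[:,:2]*1000;print(cv2.minEnclosingCircle(w.astype(np.float32)))
print(proj(S,[[.48,-.285,.088],[.466,-.05,.072],[.609,-.0265,.09]]))
W=blobs((h[...,1]<50)&(h[...,2]>180),(465,235,520,285),8)
print("tubes",[cast(T,cen(c),.08)[0] for c in W])
go([.614,-.0197,.26],.955)
E
```

```text
rim [473.7626 287.5966] ((473.0830383300781, 288.43994140625), 15.30855941772461) [[ 0.485  -0.3037  0.088 ]]
((484.5719909667969, -303.9396057128906), 30.116439819335938)
orange [469.8738 287.1758]
disc ((343.27777099609375, 300.72222900390625), 16.025737762451172) [[ 0.4671 -0.05    0.072 ]] R mm
((467.0682678222656, -49.99020767211914), 31.768016815185547)
[[378.7592 190.3553]
 [371.3958 253.3114]
 [299.1607 242.7379]]
tubes [array([ 0.5353, -0.3565,  0.08  ]), array([ 0.5233, -0.376 ,  0.08  ]), array([ 0.5469, -0.3379,  0.08  ]), array([ 0.559 , -0.3184,  0.08  ])]
t 0.1 pos [0.1622 0.6031 0.2306] yaw 1.308 gap 0.0854 f [-0.   0.2 -0.2]Traceback (most recent call last):
  File "<stdin>", line 19, in <module>
  File "h.py", line 32, in go
    print("  shift",np.round(M.T@(np.array(p)-st["eef_pos"])*100,2),"turn",np.round(R.from_matrix(M.T@t).as_rotvec(),3))
                                                                                    ~~~~~~~~~~~~~^^^^^^^
  File "scipy/spatial/transform/_rotation.pyx", line 1143, in scipy.spatial.transform._rotation.Rotation.from_matrix
ValueError: Non-positive determinant (left-handed or null coordinate frame) in rotation matrix 0: [[-0.9384 -0.3457 -0.    ]
 [-0.3457  0.9384  0.0014]
 [ 0.0005 -0.0014  1.    ]].
```

```bash
sed -i 's/\[\[np.sin(yaw),np.cos(yaw),0\],\[-np.cos(yaw)/[[-np.sin(yaw),np.cos(yaw),0],[np.cos(yaw)/' h.py; python3 -c "
from h import *
go([.614,-.0197,.25],.955)"
```

```text
t 0.1 pos [0.1622 0.6031 0.2306] yaw 1.308 gap 0.0854 f [-0.   0.2 -0.2]
  shift [-59.81 -48.4   -1.87] turn [-0.001  0.     0.353]
```

Call:
drive_tool:
  moves: [1,-15,-12,-0.5,0,0,0,1,-15,-12,-0.5,0,0,0,1,-15,-12,-0.5,0,0,0,1,-15,-12,-0.5,0,0,0,1,-15,-12,-0.5,0,0,0]

```text
time_s: 0.52
eef_pos: [0.2771, 0.4455, 0.2359]
ee_rot: [0.131, 0.991, -0.001, -0.0]
ft_force: [0.3, 0.2, -0.8]
finger_gap: 0.0856
grasp_force: 0.0
```

Call:
drive_tool:
  moves: [1,-15,-12,-0.5,0,0,0,1,-15,-12,-0.5,0,0,0,1,-15,-12,-0.5,0,0,0,1,-15,-12,-0.5,0,0,0,1,-15,-12,-0.5,0,0,0]

```text
time_s: 0.93
eef_pos: [0.391, 0.2909, 0.2413]
ee_rot: [0.132, 0.991, -0.0, 0.0]
ft_force: [0.1, -0.2, 0.3]
finger_gap: 0.0856
grasp_force: 0.0
```

Call:
drive_tool:
  moves: [1,-15,-12,-0.5,0,0,0,1,-15,-12,-0.5,0,0,0,1,-15,-12,-0.5,0,0,0,1,-15,-12,-0.5,0,0,0,1,-15,-12,-0.5,0,0,0]

```text
time_s: 1.35
eef_pos: [0.5051, 0.136, 0.2464]
ee_rot: [0.132, 0.991, -0.0, 0.0]
ft_force: [-0.5, -0.3, 0.4]
finger_gap: 0.0855
grasp_force: 0.0
```

Call:
drive_tool:
  moves: [1,-15,-12,-0.5,0,0,0.353,1,-15,-12,-0.5,0,0,0.353,1,-15,-12,-0.5,0,0,0.353,1,-15,-12,-0.5,0,0,0.353,1,-15,-12,-0.5,0,0,0.353]

```text
time_s: 1.77
eef_pos: [0.6188, -0.0192, 0.2511]
ee_rot: [0.304, 0.953, -0.0, 0.0]
ft_force: [1.0, 1.0, 1.0]
finger_gap: 0.0857
grasp_force: 0.0
```

```bash
python3 - <<'E'
from h import *
np.set_printoptions(precision=4,suppress=True)
st=r.read_state();im=get_image("wrist")[:,:,::-1];cv2.imwrite("pics/w1.png",im)
C=cam("wrist",st);h=cv2.cvtColor(im,cv2.COLOR_BGR2HSV).astype(int)
red=((h[...,0]<6)|(h[...,0]>174))&(h[...,1]>150)&(h[...,2]>80)
for c in blobs(red)[:2]:
    x=cv2.minAreaRect((cast(C,c.reshape(-1,2),.176)[:,:2]*1000).astype(np.float32));print(x,cen(c))
go([.614,-.0197,.149],.955)
E
```

```text
((613.9309692382812, -19.4185848236084), (13.063919067382812, 75.20280456542969), 54.576629638671875) [312.5864 243.076 ]
((729.3939208984375, 154.0393829345703), (12.081361770629883, 27.992372512817383), 69.0187759399414) [631.2713 235.0065]
t 1.82 pos [ 0.6209 -0.0216  0.2513] yaw 0.952 gap 0.0851 f [ 0.8 -2.1 -0. ]
  shift [ 0.71 -0.24 10.23] turn [-0.     0.003 -0.003]
```

View pics/w1.png

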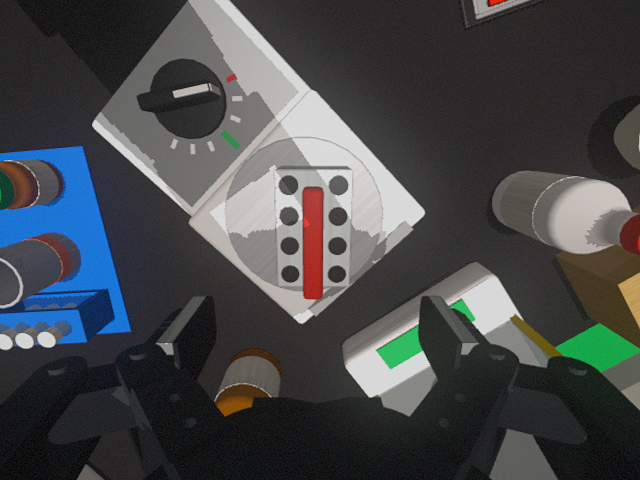

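Wrist view: the bar is at px (313,243), giving (0.614,-0.019), in agreement with the top view; the dial at (188,98) has its stripe pointing near the first mark. I descend onto the bar.

Call:
drive_tool:
  moves: [1,0.7,-0.2,3,0,0,0,1,0.7,-0.2,6,0,0,0,1,0.7,-0.2,9,0,0,0,1,0.7,-0.2,10.2,0,0,0,1,0.7,-0.2,10.2,0,0,0]

```text
time_s: 2.23
eef_pos: [0.6076, -0.0132, 0.146]
ee_rot: [0.303, 0.953, -0.001, -0.003]
ft_force: [-0.1, 0.3, 0.0]
finger_gap: 0.0853
grasp_force: 0.0
```

Call:
drive_tool:
  moves: [-1,0,0,0,0,0,0,-1,0,0,0,0,0,0,-1,0,0,0,0,0,0,-1,0,0,0,0,0,0,-1,0,0,0,0,0,0]
  force: 80

```text
time_s: 2.65
eef_pos: [0.6109, -0.0134, 0.1506]
ee_rot: [0.303, 0.953, 0.0, 0.001]
ft_force: [0.0, 0.9, 0.3]
finger_gap: 0.0261
grasp_force: 0.0
```

Call:
drive_tool:
  moves: [-1,0,0,0,0,0,0,-1,0,0,0,0,0,0,-1,0,0,0,0,0,0,-1,0,0,0,0,0,0,-1,0,0,0,0,0,0]

```text
time_s: 3.07
eef_pos: [0.6102, -0.0137, 0.15]
ee_rot: [0.303, 0.953, -0.0, 0.0]
ft_force: [-3.6, -2.3, 6.4]
finger_gap: 0.0126
grasp_force: 80.4
```

```bash
python3 -c "
from h import *
go([.614,-.0197,.25],.955)"
```

```text
t 3.07 pos [ 0.6102 -0.0137  0.15  ] yaw 0.955 gap 0.0126 f [-3.6 -2.3  6.4]
  shift [ -0.66  -0.27 -10.  ] turn [-0.  0. -0.]
```

Call:
drive_tool:
  moves: [-1,0,0,-1,0,0,0,-1,0,0,-3,0,0,0,-1,0,0,-6,0,0,0,-1,0,0,-9,0,0,0,-1,0,0,-10,0,0,0]

```text
time_s: 3.48
eef_pos: [0.6117, -0.0133, 0.2532]
ee_rot: [0.303, 0.953, 0.001, 0.002]
ft_force: [1.8, 0.3, -6.0]
finger_gap: 0.0128
grasp_force: 78.7
```

Call:
drive_tool:
  moves: [-1,0,0,0,0,0,0.1,-1,0,0,0,0,0,0.2,-1,0,0,0,0,0,0.3,-1,0,0,0,0,0,0.4,-1,0,0,0,0,0,0.4]

```text
time_s: 3.9
eef_pos: [0.6092, -0.0133, 0.2479]
ee_rot: [0.488, 0.873, -0.0, -0.001]
ft_force: [-0.9, 0.1, -7.7]
finger_gap: 0.0129
grasp_force: 78.6
```

```bash
python3 -c "
from h import *
go([.522,.306,.25],-.295)"
```

```text
t 3.9 pos [ 0.6092 -0.0133  0.2479] yaw 0.551 gap 0.0129 f [-0.9  0.1 -7.7]
  shift [31.76  9.3  -0.18] turn [-0.002 -0.001  0.846]
```

Call:
drive_tool:
  moves: [-1,2,0.6,0,0,0,0,-1,5.5,1.6,0,0,0,0,-1,9,2.6,0,0,0,0,-1,12.5,3.7,0,0,0,0,-1,16,4.7,0,0,0,0]

```text
time_s: 4.32
eef_pos: [0.5647, 0.1486, 0.2484]
ee_rot: [0.485, 0.874, -0.0, -0.001]
ft_force: [0.8, -0.1, -6.8]
finger_gap: 0.0126
grasp_force: 78.6
```

Call:
drive_tool:
  moves: [-1,3.5,1,0,0,0,0,-1,7,2,0,0,0,0,-1,10.5,3,0,0,0,0,-1,14,4.1,0,0,0,0,-1,15.8,4.6,0,0,0,0]

```text
time_s: 4.73
eef_pos: [0.5199, 0.3094, 0.2485]
ee_rot: [0.484, 0.875, 0.0, -0.001]
ft_force: [-0.8, 1.3, -5.8]
finger_gap: 0.0125
grasp_force: 78.6
```

Call:
drive_tool:
  moves: [-1,0,0,0,0,0,0.1,-1,0,0,0,0,0,0.2,-1,0,0,0,0,0,0.3,-1,0,0,0,0,0,0.4,-1,0,0,0,0,0,0.43]

```text
time_s: 5.15
eef_pos: [0.5209, 0.3058, 0.2481]
ee_rot: [0.662, 0.749, -0.001, -0.0]
ft_force: [0.7, 0.0, -7.1]
finger_gap: 0.0126
grasp_force: 78.6
```

Call:
drive_tool:
  moves: [-1,0,0,0,0,0,0.1,-1,0,0,0,0,0,0.2,-1,0,0,0,0,0,0.3,-1,0,0,0,0,0,0.4,-1,0,0,0,0,0,0.42]

```text
time_s: 5.57
eef_pos: [0.5211, 0.3056, 0.2483]
ee_rot: [0.804, 0.595, -0.001, -0.0]
ft_force: [0.5, 0.1, -7.3]
finger_gap: 0.0127
grasp_force: 78.6
```

```bash
python3 - <<'E'
from h import *
st=r.read_state();im=get_image("wrist")[:,:,::-1];cv2.imwrite("pics/w2.png",im)
C=cam("wrist",st);h=cv2.cvtColor(im,cv2.COLOR_BGR2HSV).astype(int)
red=((h[...,0]<6)|(h[...,0]>174))&(h[...,1]>150)&(h[...,2]>80)
for c in blobs(red)[:3]:
    x=cv2.minAreaRect((cast(C,c.reshape(-1,2),st["eef_pos"][2]+.0267)[:,:2]*1000).astype(np.float32));print(x,cen(c))
go([.522,.306,.07],-.295)
E
```

```text
((521.8805541992188, 307.2367248535156), (66.81104278564453, 13.466385841369629), 72.7356185913086) [317.08778127 324.31511643]
((538.68408203125, 360.4194030761719), (8.907889366149902, 30.933696746826172), 73.0282211303711) [318.76884422 179.9597292 ]
t 5.62 pos [0.5212 0.3057 0.2484] yaw -0.294 gap 0.0127 f [-0.4 -0.1 -6.2]
  shift [ 0.07  0.09 17.84] turn [-0.001  0.001  0.001]
```

View pics/w2.png

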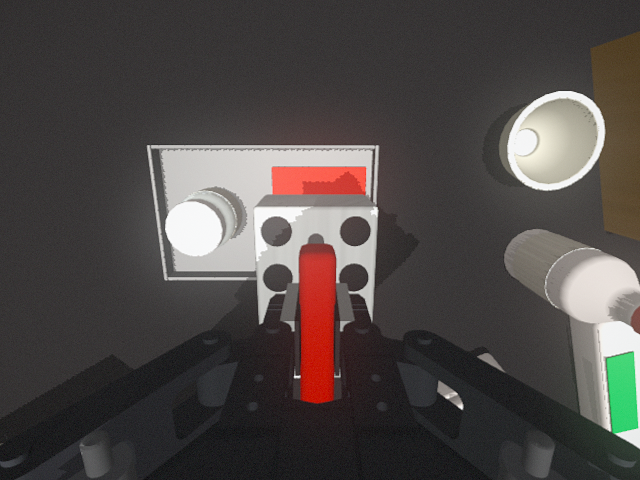

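The carried block (px 255–378) is aligned with the tray and centred over the red pad (272–366), the tray jar well clear at (200,228). Lower.

Call:
drive_tool:
  moves: [-1,0,0,3,0,0,0,-1,0,0,6,0,0,0,-1,0,0,9,0,0,0,-1,0,0,12,0,0,0,-1,0,0,14,0,0,0]

```text
time_s: 6.03
eef_pos: [0.5202, 0.3051, 0.1062]
ee_rot: [0.802, 0.597, -0.002, -0.0]
ft_force: [0.2, -0.3, -7.2]
finger_gap: 0.0124
grasp_force: 78.6
```

Call:
drive_tool:
  moves: [-1,0,0,1,0,0,0,-1,0,0,2,0,0,0,-1,0,0,2.7,0,0,0,-1,0,0,3.1,0,0,0,-1,0,0,3.3,0,0,0]

```text
time_s: 6.45
eef_pos: [0.5221, 0.3061, 0.0766]
ee_rot: [0.803, 0.596, 0.0, 0.0]
ft_force: [0.2, 0.3, -6.5]
finger_gap: 0.0127
grasp_force: 78.6
```

```bash
python3 -c "
from h import *
go([.522,.306,.069],-.295)"
```

```text
t 6.45 pos [0.5221 0.3061 0.0766] yaw -0.294 gap 0.0127 f [ 0.2  0.3 -6.5]
  shift [-0.01 -0.01  0.76] turn [ 0.001 -0.001  0.001]
```

Call:
drive_tool:
  moves: [-1,0,0,0.2,0,0,0,-1,0,0,0.3,0,0,0,-1,0,0,0.4,0,0,0,-1,0,0,0.5,0,0,0,-1,0,0,0.5,0,0,0]

```text
time_s: 6.87
eef_pos: [0.5217, 0.3059, 0.0715]
ee_rot: [0.803, 0.596, 0.0, 0.0]
ft_force: [0.1, -0.2, -7.3]
finger_gap: 0.0124
grasp_force: 78.6
```

Call:
drive_tool:
  moves: [-1,0,0,0.1,0,0,0,-1,0,0,0.1,0,0,0,-1,0,0,0.2,0,0,0,-1,0,0,0.2,0,0,0,-1,0,0,0.2,0,0,0]

```text
time_s: 7.28
eef_pos: [0.5217, 0.3058, 0.0693]
ee_rot: [0.803, 0.596, 0.0, 0.0]
ft_force: [-0.5, -0.4, -7.4]
finger_gap: 0.0125
grasp_force: 78.8
```

Not in contact yet (force still −7 N).

Call:
drive_tool:
  moves: [-1,0,0,0.1,0,0,0,-1,0,0,0.1,0,0,0,-1,0,0,0.15,0,0,0,-1,0,0,0.15,0,0,0,-1,0,0,0.15,0,0,0]

```text
time_s: 7.7
eef_pos: [0.5216, 0.3061, 0.069]
ee_rot: [0.803, 0.596, 0.0, -0.0]
ft_force: [-5.1, -0.9, 7.4]
finger_gap: 0.0121
grasp_force: 80.8
```

```bash
python3 -c "
from h import *
go([.522,.306,.066],-.295)"
```

```text
t 7.7 pos [0.5216 0.3061 0.069 ] yaw -0.295 gap 0.0121 f [-5.1 -0.9  7.4]
  shift [0.   0.04 0.3 ] turn [ 0. -0.  0.]
```

Contact. Release, then rise.

Call:
drive_tool:
  moves: [0.2,0,0,0,0,0,0,0.2,0,0,0,0,0,0,0.2,0,0,0,0,0,0,0.2,0,0,0,0,0,0,0.2,0,0,0,0,0,0]

```text
time_s: 8.12
eef_pos: [0.5219, 0.3059, 0.0679]
ee_rot: [0.803, 0.595, 0.0, 0.0]
ft_force: [-0.3, -1.0, 0.2]
finger_gap: 0.0512
grasp_force: 0.0
```

Call:
drive_tool:
  moves: [0.2,0,0,-1,0,0,0,0.2,0,0,-4,0,0,0,0.2,0,0,-8,0,0,0,0.2,0,0,-12,0,0,0,0.2,0,0,-16,0,0,0]

```text
time_s: 8.53
eef_pos: [0.5213, 0.3056, 0.23]
ee_rot: [0.803, 0.595, -0.0, -0.0]
ft_force: [1.4, 2.1, -0.2]
finger_gap: 0.051
grasp_force: 0.0
```

```bash
python3 - <<'E'
from h import *
im=get_image("wrist")[:,:,::-1];cv2.imwrite("pics/w3.png",im)
st=r.read_state();C=cam("wrist",st);h=cv2.cvtColor(im,cv2.COLOR_BGR2HSV).astype(int)
red=((h[...,0]<6)|(h[...,0]>174))&(h[...,1]>150)&(h[...,2]>80)
for c in blobs(red)[:4]:
    x=cv2.minAreaRect((cast(C,c.reshape(-1,2),.095)[:,:2]*1000).astype(np.float32));print(x,cen(c))
go([.4845,-.304,.22],1.0)
E
```

```text
((530.8110961914062, 317.7196960449219), (80.45243835449219, 80.78352355957031), 72.92227935791016) [323.44450265 212.31779291]
((523.4521484375, 301.23114013671875), (78.61410522460938, 13.242807388305664), 72.67554473876953) [315.56447298 233.76284109]
t 8.58 pos [0.5253 0.3078 0.2389] yaw -0.295 gap 0.051 f [2.5 1.4 6.4]
  shift [-59.74  13.87   1.47] turn [ 0.013 -0.002 -1.295]
```

View pics/w3.png

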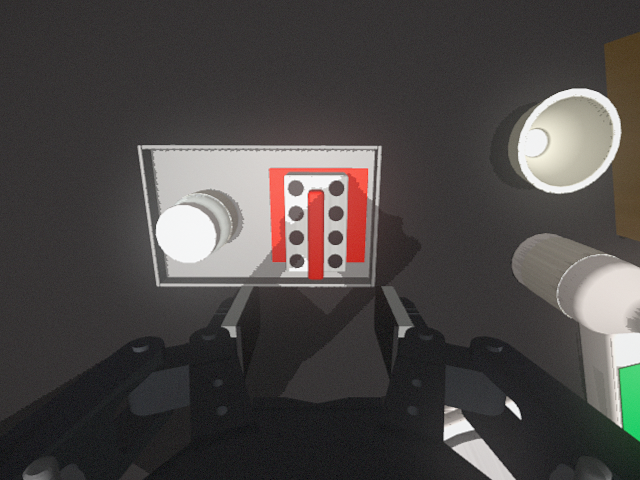

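The block stands centred on the pad at (0.522,0.300), px (316,228), upright and released. Next, the beaker.

Call:
drive_tool:
  moves: [1,-20,4.6,0,0,0,0,1,-20,4.6,0,0,0,0,1,-20,4.6,0,0,0,0,1,-20,4.6,0,0,0,0,1,-20,4.6,0,0,0,0]

```text
time_s: 9.0
eef_pos: [0.5069, 0.0992, 0.2284]
ee_rot: [0.803, 0.596, 0.0, 0.0]
ft_force: [0.7, -0.2, -0.9]
finger_gap: 0.0854
grasp_force: 0.0
```

Call:
drive_tool:
  moves: [1,-20,4.6,0,0,0,0,1,-20,4.6,0,0,0,0,1,-20,4.6,0,0,0,0,1,-20,4.6,0,0,0,0,1,-20,4.6,0,0,0,0]

```text
time_s: 9.42
eef_pos: [0.4929, -0.1059, 0.2285]
ee_rot: [0.803, 0.595, 0.0, 0.0]
ft_force: [0.7, -0.2, -0.8]
finger_gap: 0.0855
grasp_force: 0.0
```

Call:
drive_tool:
  moves: [1,-20,4.6,0,0,0,0,1,-20,4.6,0,0,0,0,1,-20,4.6,0,0,0,0,1,-20,4.6,0,0,0,0,1,-20,4.6,0,0,0,0]

```text
time_s: 9.83
eef_pos: [0.4787, -0.3109, 0.2285]
ee_rot: [0.804, 0.595, 0.0, 0.001]
ft_force: [1.1, 0.6, -0.3]
finger_gap: 0.0853
grasp_force: 0.0
```

Call:
drive_tool:
  moves: [1,0,0,0,0,0,-0.12,1,0,0,0,0,0,-0.24,1,0,0,0,0,0,-0.36,1,0,0,0,0,0,-0.48,1,0,0,0,0,0,-0.6]

```text
time_s: 10.25
eef_pos: [0.4791, -0.3086, 0.2282]
ee_rot: [0.589, 0.808, -0.0, 0.0]
ft_force: [0.2, 0.3, -0.2]
finger_gap: 0.0851
grasp_force: 0.0
```

Call:
drive_tool:
  moves: [1,0,0,0,0,0,-0.12,1,0,0,0,0,0,-0.24,1,0,0,0,0,0,-0.36,1,0,0,0,0,0,-0.48,1,0,0,0,0,0,-0.6]

```text
time_s: 10.67
eef_pos: [0.4792, -0.3084, 0.2283]
ee_rot: [0.324, 0.946, -0.0, 0.0]
ft_force: [-1.1, 0.7, -0.5]
finger_gap: 0.0855
grasp_force: 0.0
```

```bash
python3 - <<'E'
from h import *
im=get_image("wrist")[:,:,::-1];im=get_image("wrist")[:,:,::-1];cv2.imwrite("pics/w4.png",im)
st=r.read_state();print(st["q"].round(2));C=cam("wrist",st)
print(proj(C,[[.4845,-.304,.088],[.4845,-.304,.003]]))
go([.4845,-.304,.22],0.97)
E
```

```text
[-0.59  0.35  1.76 -0.    1.04 -1.5 ]
[[324.73674313 229.85585593]
 [323.02353583 210.85607707]]
t 10.77 pos [ 0.4793 -0.3084  0.2283] yaw 0.906 gap 0.0851 f [ 0.1 -0.9 -0.6]
  shift [-0.14  0.67  0.83] turn [-0.     0.001 -0.064]
```

View pics/w4.png

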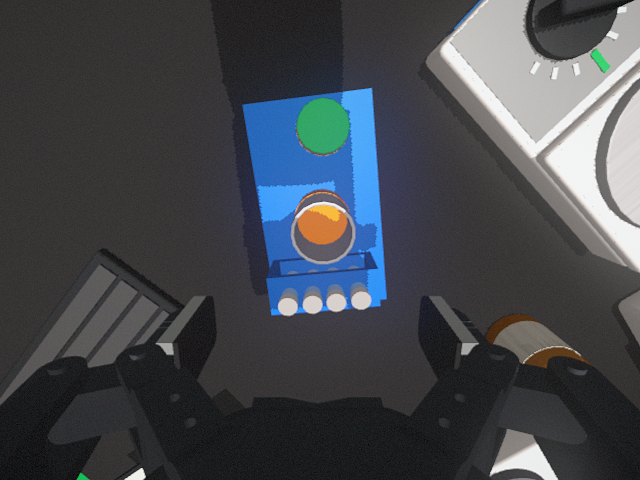

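Wrist view: the beaker rim is at px (324,231), predicted (325,230); jar (323,126) and rack lie along the tool x, so the fingers come down in the free gaps. Descend.

Call:
drive_tool:
  moves: [1,-0.15,0.65,0,0,0,-0.06,1,-0.15,0.65,3,0,0,-0.06,1,-0.15,0.65,6,0,0,-0.06,1,-0.15,0.65,9,0,0,-0.06,1,-0.15,0.65,10,0,0,-0.06]

```text
time_s: 11.18
eef_pos: [0.4824, -0.3029, 0.1244]
ee_rot: [0.3, 0.954, 0.001, -0.003]
ft_force: [-0.0, 0.6, 0.3]
finger_gap: 0.0855
grasp_force: 0.0
```

Call:
drive_tool:
  moves: [1,0,0,0,0,0,0,1,0,0,0,0,0,0,1,0,0,0,0,0,0,1,0,0,0,0,0,0]

```text
time_s: 11.52
eef_pos: [0.4856, -0.3049, 0.1297]
ee_rot: [0.299, 0.954, -0.0, 0.002]
ft_force: [0.1, -0.3, 0.6]
finger_gap: 0.0853
grasp_force: 0.0
```

```bash
python3 -c "
from h import *
go([.4845,-.304,.042],0.97)"
```

```text
t 11.52 pos [ 0.4856 -0.3049  0.1297] yaw 0.964 gap 0.0853 f [ 0.1 -0.3  0.6]
  shift [0.17 0.02 8.77] turn [ 0.     0.003 -0.006]
```

Call:
drive_tool:
  moves: [1,0.1,0,2,0,0,0,1,0.1,0,4,0,0,0,1,0.1,0,6,0,0,0,1,0.1,0,8,0,0,0,1,0.1,0,8.7,0,0,0]

```text
time_s: 11.93
eef_pos: [0.4832, -0.3034, 0.0399]
ee_rot: [0.298, 0.954, 0.0, -0.0]
ft_force: [-0.9, 0.2, 0.7]
finger_gap: 0.0853
grasp_force: 0.0
```

Call:
drive_tool:
  moves: [1,0,0,0,0,0,0,1,0,0,0,0,0,0,0,0,0,0,0,0,0,-0.5,0,0,0,0,0,0,-0.5,0,0,0,0,0,0]
  force: 35

```text
time_s: 12.35
eef_pos: [0.4845, -0.3042, 0.0423]
ee_rot: [0.298, 0.954, -0.0, 0.001]
ft_force: [-1.9, 1.6, 6.7]
finger_gap: 0.0552
grasp_force: 35.6
```

Call:
drive_tool:
  moves: [-1,0,0,0,0,0,0,-1,0,0,0,0,0,0,-1,0,0,0,0,0,0,-1,0,0,0,0,0,0,-1,0,0,0,0,0,0]

```text
time_s: 12.77
eef_pos: [0.4845, -0.3042, 0.0424]
ee_rot: [0.298, 0.954, -0.0, 0.001]
ft_force: [-1.0, -0.3, 5.7]
finger_gap: 0.0551
grasp_force: 36.1
```

```bash
python3 -c "
from h import *
go([.4845,-.304,.2],0.97)"
```

```text
t 12.77 pos [ 0.4845 -0.3042  0.0424] yaw 0.965 gap 0.0551 f [-1.  -0.3  5.7]
  shift [ -0.03   0.02 -15.76] turn [ 0.     0.002 -0.005]
```

Call:
drive_tool:
  moves: [-1,0,0,-1,0,0,0,-1,0,0,-4,0,0,0,-1,0,0,-8,0,0,0,-1,0,0,-12,0,0,0,-1,0,0,-15,0,0,0]

```text
time_s: 13.18
eef_pos: [0.4841, -0.3039, 0.1947]
ee_rot: [0.298, 0.954, -0.0, 0.001]
ft_force: [0.7, 0.0, -1.4]
finger_gap: 0.0555
grasp_force: 38.1
```

```bash
python3 -c "
from h import *
go([.61,-.0262,.195],0.965)"
```

```text
t 13.18 pos [ 0.4841 -0.3039  0.1947] yaw 0.965 gap 0.0555 f [ 0.7  0.  -1.4]
  shift [ 5.46 30.   -0.04] turn [ 0.     0.003 -0.   ]
```

Call:
drive_tool:
  moves: [-1,0.4,2,0,0,0,0,-1,0.9,5,0,0,0,0,-1,1.5,8,0,0,0,0,-1,2.1,11.5,0,0,0,0,-1,2.7,15,0,0,0,0]

```text
time_s: 13.6
eef_pos: [0.5469, -0.1638, 0.192]
ee_rot: [0.299, 0.954, -0.0, 0.0]
ft_force: [1.1, -0.5, -1.8]
finger_gap: 0.0553
grasp_force: 38.0
```

Call:
drive_tool:
  moves: [-1,0.6,3.5,0,0,0,0,-1,1.2,7,0,0,0,0,-1,1.8,10,0,0,0,0,-1,2.3,13,0,0,0,0,-1,2.7,15,0,0,0,0]

```text
time_s: 14.02
eef_pos: [0.6108, -0.0236, 0.1918]
ee_rot: [0.298, 0.955, 0.0, 0.0]
ft_force: [-0.4, -0.6, -2.3]
finger_gap: 0.055
grasp_force: 38.0
```

Call:
drive_tool:
  moves: [-1,0,0,1,0,0,0,-1,0,0,2.5,0,0,0,-1,0,0,4,0,0,0,-1,0,0,5,0,0,0,-1,0,0,5,0,0,0]

```text
time_s: 14.43
eef_pos: [0.6081, -0.0266, 0.1388]
ee_rot: [0.298, 0.954, -0.001, -0.002]
ft_force: [-0.6, -0.3, -0.9]
finger_gap: 0.0552
grasp_force: 38.0
```

```bash
python3 -c "
from h import *
go([.61,-.0262,.1294],0.965)"
```

```text
t 14.43 pos [ 0.6081 -0.0266  0.1388] yaw 0.965 gap 0.0552 f [-0.6 -0.3 -0.9]
  shift [-0.14  0.14  0.94] turn [-0.002 -0.004 -0.   ]
```

Call:
drive_tool:
  moves: [-1,0,0,0.3,0,0,0,-1,0,0,0.5,0,0,0,-1,0,0,0.7,0,0,0,-1,0,0,0.8,0,0,0,-1,0,0,0.8,0,0,0]

```text
time_s: 14.85
eef_pos: [0.6102, -0.0264, 0.1331]
ee_rot: [0.298, 0.954, 0.0, 0.0]
ft_force: [-0.0, -0.2, -2.0]
finger_gap: 0.0553
grasp_force: 38.0
```

Call:
drive_tool:
  moves: [-1,0,0,0.1,0,0,0,-1,0,0,0.2,0,0,0,-1,0,0,0.2,0,0,0,-1,0,0,0.2,0,0,0]

```text
time_s: 15.18
eef_pos: [0.61, -0.0262, 0.1308]
ee_rot: [0.298, 0.954, -0.0, 0.0]
ft_force: [-0.2, -0.5, -1.4]
finger_gap: 0.0552
grasp_force: 38.0
```

```bash
python3 -c "
from h import *
go([.61,-.0262,.1294],0.965)"
```

```text
t 15.18 pos [ 0.61   -0.0262  0.1308] yaw 0.965 gap 0.0552 f [-0.2 -0.5 -1.4]
  shift [0.01 0.   0.14] turn [-0.  0.  0.]
```

Call:
drive_tool:
  moves: [-1,0,0,0.1,0,0,0,-1,0,0,0.1,0,0,0,-1,0,0,0.1,0,0,0]

```text
time_s: 15.43
eef_pos: [0.61, -0.0263, 0.1298]
ee_rot: [0.298, 0.954, -0.0, -0.0]
ft_force: [-0.5, 1.0, -2.0]
finger_gap: 0.0553
grasp_force: 38.0
```

Call:
drive_tool:
  moves: [-1,0,0,0.05,0,0,0,-1,0,0,0.05,0,0,0,-1,0,0,0.05,0,0,0]

```text
time_s: 15.68
eef_pos: [0.6101, -0.0263, 0.1294]
ee_rot: [0.298, 0.954, -0.0, 0.0]
ft_force: [-1.4, 1.1, 0.5]
finger_gap: 0.0552
grasp_force: 38.1
```

Call:
drive_tool:
  moves: [-1,0,0,0.05,0,0,0,-1,0,0,0.05,0,0,0,0.3,0,0,0.05,0,0,0,0.9,0,0,0.05,0,0,0,0.9,0,0,0.05,0,0,0]

```text
time_s: 16.1
eef_pos: [0.6102, -0.0263, 0.1289]
ee_rot: [0.298, 0.954, 0.0, 0.0]
ft_force: [0.4, -0.1, 0.3]
finger_gap: 0.0773
grasp_force: 0.0
```

Call:
drive_tool:
  moves: [0.9,0,0,0,0,0,0,0.9,0,0,0,0,0,0,0.9,0,0,0,0,0,0,0.9,0,0,0,0,0,0]

```text
time_s: 16.43
eef_pos: [0.6101, -0.0263, 0.1288]
ee_rot: [0.298, 0.954, 0.0, -0.0]
ft_force: [-1.0, -0.3, 0.2]
finger_gap: 0.0813
grasp_force: 0.0
```

Call:
drive_tool:
  moves: [0.9,0,0,-1,0,0,0,0.9,0,0,-4,0,0,0,0.9,0,0,-8,0,0,0,0.9,0,0,-12,0,0,0,0.9,0,0,-14,0,0,0]

```text
time_s: 16.85
eef_pos: [0.6119, -0.0264, 0.2747]
ee_rot: [0.298, 0.954, 0.001, 0.003]
ft_force: [1.4, 0.3, 1.1]
finger_gap: 0.0811
grasp_force: 0.0
```

```bash
python3 -c "
from h import *
go([.467,-.05,.25],1.2)"
```

```text
t 16.85 pos [ 0.6119 -0.0264  0.2747] yaw 0.965 gap 0.0811 f [1.4 0.3 1.1]
  shift [ 10.58 -10.2    2.37] turn [ 0.003  0.006 -0.235]
```

Call:
drive_tool:
  moves: [0.9,10.6,-10.2,2,0,0,0,0.9,10.6,-10.2,2,0,0,0,0.9,10.6,-10.2,2,0,0,0,0.9,10.6,-10.2,2,0,0,0,0.9,10.6,-10.2,2,0,0,0]

```text
time_s: 17.27
eef_pos: [0.4595, -0.0499, 0.2485]
ee_rot: [0.299, 0.954, -0.0, -0.002]
ft_force: [0.1, -0.3, -0.0]
finger_gap: 0.0811
grasp_force: 0.0
```

Call:
drive_tool:
  moves: [0.9,0,0,0,0,0,0.6,0.9,0,0,0,0,0,0.6,0.9,0,0,0,0,0,0.6,0.9,0,0,0,0,0,0.6,0.9,0,0,0,0,0,0.6]

```text
time_s: 17.68
eef_pos: [0.4659, -0.0498, 0.2498]
ee_rot: [0.57, 0.822, 0.0, 0.001]
ft_force: [-0.2, 0.2, 0.8]
finger_gap: 0.0813
grasp_force: 0.0
```

Call:
drive_tool:
  moves: [0.9,0,0,0,0,0,0.6,0.9,0,0,0,0,0,0.6,0.9,0,0,0,0,0,0.6,0.9,0,0,0,0,0,0.6,0.9,0,0,0,0,0,0.6]

```text
time_s: 18.1
eef_pos: [0.466, -0.0497, 0.2497]
ee_rot: [0.787, 0.617, 0.001, 0.001]
ft_force: [-1.1, -0.4, 0.1]
finger_gap: 0.0811
grasp_force: 0.0
```

```bash
python3 - <<'E'
from h import *
get_image("wrist");im=get_image("wrist")[:,:,::-1];cv2.imwrite("pics/w5.png",im)
st=r.read_state();C=cam("wrist",st)
h=cv2.cvtColor(im,cv2.COLOR_BGR2HSV).astype(int)
cx=proj(C,[.467,-.05,.102])[0];print(cx, proj(C,[.467,-.05,.072]))
w=[int(v) for v in (cx[0]-60,cx[1]-60,cx[0]+60,cx[1]+60)]
for c in blobs((h[...,2]>110)&(h[...,1]<70),w,15):
    x=cv2.minAreaRect((cast(C,c.reshape(-1,2),.102)[:,:2]*1000).astype(np.float32));b=cv2.boxPoints(x);print(cen(c),x,[round(float(np.arctan2(*(b[(i+1)%4]-b[i])[::-1])),3) for i in range(2)],[round(float(np.linalg.norm(b[(i+1)%4]-b[i]))) for i in range(2)])
print(proj(C,[.61,-.0262,.175]))
g=get_image("top")[:,:,::-1];hh=cv2.cvtColor(g,cv2.COLOR_BGR2HSV).astype(int)
go([.467,-.05,.25],-.566)
E
```

```text
[318.02822956 226.36681957] [[317.91711198 219.01739892]]
[321.42844413 221.7986208 ] ((467.4186096191406, -51.978065490722656), (106.34137725830078, 105.18553161621094), 76.4598617553711) [-0.236, 1.334] [105, 106]
[[534.22610667 164.84319194]]
t 18.25 pos [ 0.4657 -0.0497  0.2495] yaw -0.232 gap 0.0811 f [ 0.1 -0.1 -0.8]
  shift [ 0.    0.14 -0.05] turn [ 0.001 -0.     0.334]
```

View pics/w5.png

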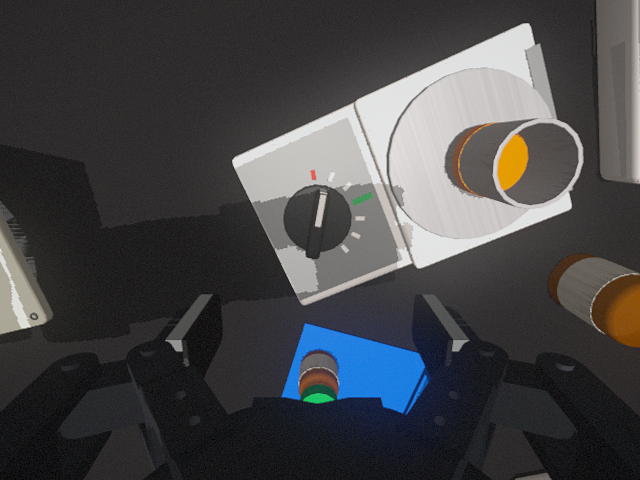

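The beaker stands upright on the plate (rim px (539,160)). The dial at (318,222) has its stripe between the red mark (313,175) and the first white mark (332,177); I measure it precisely.

```bash
python3 - <<'E'
from h import *
st=r.read_state();C=cam("wrist",st)
im=cv2.imread("pics/w5.png");g=cv2.cvtColor(im,cv2.COLOR_BGR2GRAY)
h=cv2.cvtColor(im,cv2.COLOR_BGR2HSV)
for th in (90,110,130):
  for c in blobs(g>th,(305,188,335,235),15):
    p=cast(C,c.reshape(-1,2),.102)[:,:2]*1000;x=cv2.minAreaRect(p.astype(np.float32))
    v=cv2.fitLine(p.astype(np.float32),cv2.DIST_L2,0,.01,.01).ravel();print(th,cen(c),np.round(x[0]),np.round(x[1],1),"ang",np.arctan2(v[1],v[0]).round(3), "from axis",np.arctan2(*(np.array(x[0])-[466.5,-50])[::-1]).round(3))
for c in blobs(g>110,(300,165,370,255),8):
    if cv2.contourArea(c)<150: w=cast(C,cen(c),.06)[0];print("mark",cen(c).round(),np.arctan2(*(w[:2]-[.467,-.05])[::-1]).round(3))
cv2.imwrite("pics/c2.png",cv2.resize(im[160:280,260:380],(600,600),interpolation=cv2.INTER_CUBIC))
E
```

```text
90 [319.34364926 205.103804  ] [467. -32.] [34.  19.1] ang 1.419 from axis 1.55
110 [320.64715066 207.53551913] [473. -35.] [33.1  6.5] ang 1.183 from axis 1.176
130 [320.06467662 210.44577114] [472. -37.] [27.9  5.4] ang 1.167 from axis 1.195
mark [302. 252.] -2.217
```

View pics/c2.png

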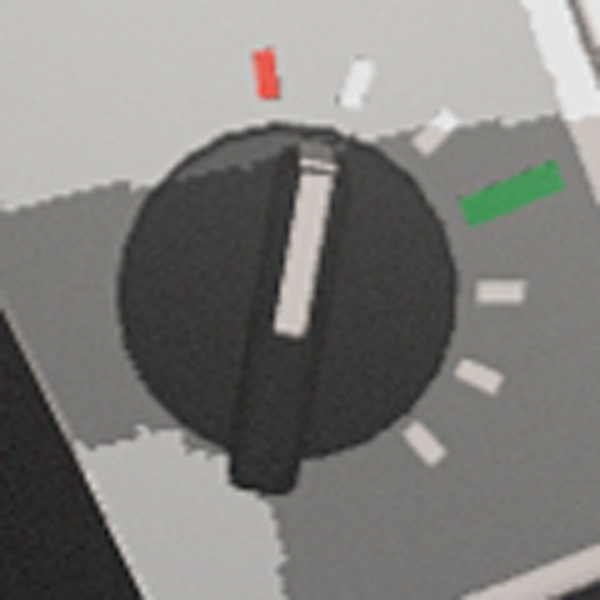

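The pointer's world direction is about 1.18 rad, so dial ≈ 0.25, between off and click 1. I align the jaws to it and descend onto the grip bar.

Call:
drive_tool:
  moves: [0.1,0,0.1,3,0,0,0.16,0.1,0,0.1,6,0,0,0.16,0.1,0,0.1,9,0,0,0.16,0.1,0,0.1,12,0,0,0.16,0.1,0,0.1,13,0,0,0.16]

```text
time_s: 18.67
eef_pos: [0.4641, -0.0497, 0.1159]
ee_rot: [0.831, 0.556, -0.002, -0.002]
ft_force: [-0.8, -0.1, -0.0]
finger_gap: 0.047
grasp_force: 0.0
```

Call:
drive_tool:
  moves: [0.1,0,0,0,0,0,0,0.1,0,0,0,0,0,0,0.1,0,0,0,0,0,0]

```text
time_s: 18.92
eef_pos: [0.4672, -0.0501, 0.1203]
ee_rot: [0.832, 0.555, 0.001, 0.001]
ft_force: [-0.2, -0.5, 0.4]
finger_gap: 0.0471
grasp_force: 0.0
```

```bash
python3 -c "
from h import *
go([.467,-.05,.077],-.391)"
```

```text
t 18.92 pos [ 0.4672 -0.0501  0.1203] yaw -0.394 gap 0.0471 f [-0.2 -0.5  0.4]
  shift [ 0.   -0.03  4.33] turn [ 0.002 -0.001 -0.003]
```

Call:
drive_tool:
  moves: [0.1,0,0,1.5,0,0,0,0.1,0,0,3,0,0,0,0.1,0,0,4.2,0,0,0,0.1,0,0,4.2,0,0,0,0.1,0,0,4.2,0,0,0]

```text
time_s: 19.33
eef_pos: [0.4666, -0.0501, 0.0779]
ee_rot: [0.832, 0.555, 0.001, 0.0]
ft_force: [0.5, 0.3, 0.7]
finger_gap: 0.0466
grasp_force: 0.0
```

Call:
drive_tool:
  moves: [-1,0,0,0,0,0,0,-1,0,0,0,0,0,0,-1,0,0,0,0,0,0,-1,0,0,0,0,0,0,-1,0,0,0,0,0,0]
  force: 40

```text
time_s: 19.75
eef_pos: [0.4664, -0.0501, 0.078]
ee_rot: [0.832, 0.555, 0.001, 0.001]
ft_force: [-2.7, 0.4, 8.2]
finger_gap: 0.0119
grasp_force: 43.0
```

Call:
drive_tool:
  moves: [-1,0,0,0,0,0,0,-1,0,0,0,0,0,0,-1,0,0,0,0,0,0]

```text
time_s: 20.0
eef_pos: [0.4664, -0.05, 0.0779]
ee_rot: [0.832, 0.555, 0.001, 0.001]
ft_force: [-1.2, 1.1, 7.1]
finger_gap: 0.0122
grasp_force: 43.0
```

```bash
python3 -c "
from h import *
go([.467,-.05,.077],-1.406)
print(r.read_state()['ft_torque'])"
```

```text
t 20.0 pos [ 0.4664 -0.05    0.0779] yaw -0.395 gap 0.0122 f [-1.2  1.1  7.1]
  shift [0.03 0.05 0.1 ] turn [ 1.000e-03 -1.000e-03  1.011e+00]
[ 0.06737902  0.24460947 -0.04170688]
```

Call:
drive_tool:
  moves: [-1,0,0,0,0,0,0.1,-1,0,0,0,0,0,0.2,-1,0,0,0,0,0,0.3,-1,0,0,0,0,0,0.4,-1,0,0,0,0,0,0.5]

```text
time_s: 20.42
eef_pos: [0.4667, -0.0502, 0.078]
ee_rot: [0.944, 0.329, 0.001, 0.001]
ft_force: [-1.1, -1.2, 6.8]
finger_gap: 0.0124
grasp_force: 42.8
```

Call:
drive_tool:
  moves: [-1,0,0,0,0,0,0.1,-1,0,0,0,0,0,0.2,-1,0,0,0,0,0,0.3,-1,0,0,0,0,0,0.4,-1,0,0,0,0,0,0.51]

```text
time_s: 20.83
eef_pos: [0.4668, -0.0505, 0.078]
ee_rot: [0.997, 0.081, 0.001, 0.001]
ft_force: [0.1, -3.8, 5.0]
finger_gap: 0.0121
grasp_force: 42.6
```

Call:
drive_tool:
  moves: [-1,0,0,0,0,0,0,-1,0,0,0,0,0,0,-1,0,0,0,0,0,0]

```text
time_s: 21.08
eef_pos: [0.4668, -0.0505, 0.0779]
ee_rot: [0.997, 0.083, 0.001, 0.001]
ft_force: [-1.3, -3.6, 6.4]
finger_gap: 0.0125
grasp_force: 42.7
```

```bash
python3 -c "
from h import *
go([.467,-.05,.077],-1.406)
print(r.read_state()['ft_torque'])"
```

```text
t 21.08 pos [ 0.4668 -0.0505  0.0779] yaw -1.405 gap 0.0125 f [-1.3 -3.6  6.4]
  shift [ 0.03 -0.05  0.09] turn [ 0.001 -0.002  0.001]
[-0.53822592  0.13166472  0.02201063]
```

Release and look.

Call:
drive_tool:
  moves: [0.1,0,0,0,0,0,0,0.1,0,0,0,0,0,0,0.1,0,0,0,0,0,0,0.1,0,0,0,0,0,0,0.1,0,0,0,0,0,0]

```text
time_s: 21.5
eef_pos: [0.4657, -0.0499, 0.0768]
ee_rot: [0.997, 0.083, -0.0, -0.0]
ft_force: [0.2, -0.6, -0.2]
finger_gap: 0.047
grasp_force: 0.0
```

Call:
drive_tool:
  moves: [0.1,0,0,-2,0,0,0,0.1,0,0,-6,0,0,0,0.1,0,0,-10,0,0,0,0.1,0,0,-14,0,0,0,0.1,0,0,-17,0,0,0]

```text
time_s: 21.92
eef_pos: [0.4662, -0.05, 0.2499]
ee_rot: [0.997, 0.083, 0.001, 0.0]
ft_force: [0.8, -0.2, 0.2]
finger_gap: 0.0472
grasp_force: 0.0
```

Call:
drive_tool:
  moves: [0.1,0,0,0,0,0,0,0.1,0,0,0,0,0,0,0.1,0,0,0,0,0,0]

```text
time_s: 22.17
eef_pos: [0.4652, -0.0499, 0.2462]
ee_rot: [0.997, 0.083, -0.0, -0.0]
ft_force: [-0.4, -0.7, -0.8]
finger_gap: 0.0469
grasp_force: 0.0
```

```bash
python3 - <<'E'
from h import *
im=get_image("wrist")[:,:,::-1];st=r.read_state();C=cam("wrist",st);print(st["time_s"],st["ft_force"],st["eef_pos"])
cv2.imwrite("pics/w6.png",im);g=cv2.cvtColor(im,cv2.COLOR_BGR2GRAY)
a=proj(C,[.467,-.05,.102])[0];e=proj(C,[.467+.03*np.cos(.165),-.05+.03*np.sin(.165),.102])[0];print("axis,expected tip",a,e)
for th in (90,110,130):
  lo=np.minimum(a,e).astype(int)-8;hi=np.maximum(a,e).astype(int)+8
  for c in blobs(g>th,(*lo,*hi),15):
    p=cast(C,c.reshape(-1,2),.102)[:,:2]*1000;x=cv2.minAreaRect(p.astype(np.float32));v=cv2.fitLine(p.astype(np.float32),cv2.DIST_L2,0,.01,.01).ravel()
    print(th,np.round(x[0]),np.round(x[1],1),"ang",np.arctan2(v[1],v[0]).round(3))
top=get_image("top")[:,:,::-1]
cv2.imwrite("pics/f.png",np.hstack([im[60:440,150:550],cv2.resize(top[130:370,100:500],(400,380))[:, :]]))
E
```

```text
22.2167 [-1.217967   -0.30997507  0.04036181] [ 0.46478452 -0.04980684  0.24555727]
axis,expected tip [317.70705537 224.58635844] [317.74799419 189.44846354]
90 [483. -48.] [32.4  5.8] ang 0.165
90 [502. -43.] [ 1.6 12.4] ang -1.38
110 [480. -48.] [27.4  5.1] ang 0.166
110 [502. -43.] [ 1.6 12.4] ang -1.39
130 [480. -48.] [27.4  5.1] ang 0.166
```

View pics/f.png

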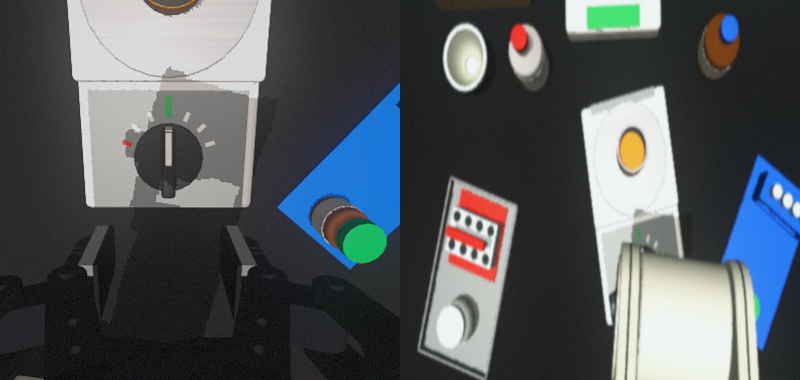

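The stripe points straight at the green mark (angle 0.166, target 0.165). The block is on the pad, the beaker is centred on the plate and the bystanders look unmoved. Handing in.

```bash
python3 -c "
from plant import r
print(r.hand_in())"
```

```text
the job is handed in; nothing more can be done
None
```

I handed the job in at about 22 s; no verdict came back, but the last pictures show the block flat on the red pad, the beaker upright mid-plate, the dial at the third click and let go, and the bystanders in view unmoved.

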